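Put the studio things back in their holders

ROBOT

A 6-joint arm with a two-finger parallel gripper is mounted at the origin on the work surface. World frame = base frame: x ahead of the robot, y to its left, z up, the work surface at z = 0. Lengths are in mm, angles in degrees, forces in N, time in s.
With the tool pointing down it reaches from about 350 to 850 mm from the base axis. Payload 8.1 kg.
Tool frame: the origin (TCP) lies at the centre of the arm's flange, where the gripper is bolted on; the fingertips stand 173 mm ahead of it and the grasp point (between the pads) lies 155 mm ahead of it; z points along the fingers, y is the line along which they close (so a half turn about z gives the same grasp; the last joint's range is limited). The gripper opens to 85 mm and grips with 20 to 120 N. Pads are 22 mm wide; open, the fingers measure 114 mm over their backs; the gripper's body (76 mm by 85 mm) begins 54 mm behind the grasp point. The pads swing forward as they close: fully open they stand 13 mm farther back than shut.
Start: joints at [61.226, 7.471, 85.268, -0, 87.261, -4.893], TCP at [242.882, 548.648, 404.692] pointing down, gripper open.
Joint ranges: [-169.43, 169.43], [-51.17, 129.36], [1.28, 143.12], [-76.62, 256.62], [0, 156.53], [-152.29, 152.29]. Speed limits (degrees/s): [136.94, 136.94, 159.86, 180, 180, 180].

INTERFACE

Orientations are given as [roll, pitch, yaw] about the fixed x, y, z axes, in that order (R = Rz(yaw) Ry(pitch) Rx(roll)).
In Python, from bench import * gives the robot as it stands.
- The arm moves only by the shell command python3 -m jog 'ROWS' [FORCE]. ROWS is text: rows parted by semicolons, each of 7 numbers parted by spaces: the shift along the tool's x, y, z scaled (see below), then the turn, a rotation vector about the tool's x, y, z scaled (see below), then the closure, from -1 (fully open) to 1 (shut). In form: tx ty tz wx wy wz hand; .... A call has 1 to 5 rows; each row shifts and turns the commanded pose from where the row before left it, along the tool's axes as they then stand; what a row does not reach is not made up. The controller multiplies each number of a shift by 0.1 m and each number of a turn by 60 degrees. A row lasts 1/8 s, in which the tool goes at most 62.5 mm and 10.7 degrees, less where a joint would pass 70% of its speed; a pose out of reach is approached as far as the arm can. A call with a number of a shift or a turn outside -1 to 1 is refused whole. A call with a gripper value outside its range is refused whole. The fingers move at their own pace and stop on an object; FORCE is the grip in N (left out, the last holds). Time passes only in rows, so rows that do not move let the fingers close. It gives the time, the measured TCP pose, the force, the opening and the grip force at its end, in the units of the state.
- sense(): the state, without advancing time (a new reading comes with each control period).
- snapshot(name): name is "side" or "top"; returns a dict with "img" (420x560x3 uint8, red, green, blue), "fx", "fy", "cx", "cy" (pixels), "dist" ([k1, k2, p1, p2, k3] as OpenCV has them; the pictures are not rectified), "extrinsics" (4x4, takes a point from camera to world coordinates). Camera axes: x right, y down, z forward; pixel columns grow to the right and rows downward; lengths in mm; the calibration is good to about 2 mm. A picture is of the moment at which its call begins. There is no depth.
- hand_in(): hands the job in; it is judged then, once.
The state is a dict: "time": time; "joint_pos": joint angles; "qd": joint speeds; "joint_efforts": joint torques, N m; "tool_pos": TCP position; "tcp_rot": TCP orientation; "ft_force": force on the tool from outside, world axes, zero at the start; "wrist_torque": the same for the moment, N m; "finger_gap": finger opening in mm; "grip_force": force on a finger pad.
Only numpy, scipy, OpenCV 4.12 (cv2) and the standard library are available. Lean on these libraries where they do the work, as an engineer would, in place of code of your own. Each camera call takes 0.05 s, during which the arm holds its last target. There are 200 camera calls.

TASK

Tidy the painting table: stand the large jar in the large round holder and the small jar in the small round one, drop the tape roll over the post so that it lies flat on its base, and lay the cork block flat in the oblong tray. Everything must sit fully down in its own holder. Keep the jars upright, and leave the paint tube and the eraser where they lie.

Things in the scene. Friction and masses are not known exactly. Their poses are not given: they have to be found in the camera images.
- large_jar: Large jar of clear greyish glass, straight-sided, 60 mm diameter, with a grey steel screw lid (56 mm diameter, the top 16 mm); 70 mm tall, about 0.26 kg, standing upright. In a different place at every start, on the table (z = 0). Loose. Origin at the centre of its underside, z up.
- small_jar: Small jar of the same greyish glass, 40 mm diameter, steel lid 36 mm diameter (the top 16 mm); 50 mm tall, about 0.11 kg, standing upright. In a different place at every start, on the table (z = 0). Loose. Origin at the centre of its underside, z up.
- tape_roll: Roll of cream masking tape lying flat, its hole upright: 56 mm outer diameter, 25 mm hole right through, 36 mm tall, about 0.06 kg. In a different place at every start, on the table (z = 0). Loose. Origin at the centre of its underside, z up.
- cork_block: Brown cork sanding block, 80 mm (its x) by 45 mm (its y) by 35 mm tall, lying flat at any yaw, about 0.06 kg. In a different place at every start, on the table (z = 0). Loose. Origin at the centre of its underside, z up.
- large_cup: Larger of two round shallow dark-wood holders: outer diameter 86 mm, inner diameter 76 mm, rim 10 mm high, inner floor 4 mm above the table. Holder of the large jar. Fixed to the table, in a different place at every start. Origin at the centre of its underside, z up.
- small_cup: Smaller round shallow dark-wood holder: outer diameter 66 mm, inner diameter 56 mm, rim 10 mm high, inner floor 4 mm above the table. Holder of the small jar (the large one does not fit in). Fixed to the table, in a different place at every start. Origin at the centre of its underside, z up.
- tape_post: Square dark-wood base, 80 x 80 x 12 mm, with an upright pale wooden post at its centre, 10 mm diameter, round-ended, top 44 mm above the table. Holder of the tape roll, which drops over the post and lies flat on the base. Fixed to the table, in a different place at every start. Origin at the centre of its underside, z up.
- block_tray: Oblong shallow dark-wood tray, outside 106 mm (its x) by 71 mm (its y), inside 96 by 61 mm, rim 10 mm high, inner floor 4 mm above the table. Holder of the cork block, long side along long side (either way round). Fixed to the table, in a different place at every start. Its yaw varies within 35 degrees. Origin at the centre of its underside, z up.
- paint_tube: Bystander: small squeezed aluminium paint tube with a white cap, about 52 x 24 x 13 mm, lying loose among the things. Origin at its underside, about mid-length.
- eraser: Bystander: white eraser, 40 x 20 x 13 mm, lying loose among the things. Origin at the centre of its underside.

How it is judged (in metres and radians):
At the end, for the whole second after the job is handed in: Jars on the floors of their holders (centres within 10.5 mm), tape roll on the base round the post (9.5 mm), cork block on the tray floor (14 mm, long sides within 0.25 rad); each within 3 mm of its seated height, tilted under 0.1 rad, at rest (horizontal distance between large_jar and large_cup below 0.0105 m and z of large_jar in the frame of large_cup between 0.001 and 0.007 m and angle between each of large_jar, small_jar, tape_roll, cork_block's own z axis and vertical below 0.1 rad and linear speed of each of large_jar, small_jar, tape_roll, cork_block below 0.02 m/s and angular speed of each of large_jar, small_jar, tape_roll, cork_block below 0.2 rad/s and horizontal distance between small_jar and small_cup below 0.0105 m and z of small_jar in the frame of small_cup between 0.001 and 0.007 m and horizontal distance between tape_roll and tape_post below 0.0095 m and z of tape_roll in the frame of tape_post between 0.009 and 0.015 m and horizontal distance between cork_block and block_tray below 0.014 m and z of cork_block in the frame of block_tray between 0.001 and 0.007 m and angle between the x axis of cork_block and the x axis of block_tray, either way round below 0.25 rad); the robot touches nothing.
It fails at once if the paint tube is pushed more than 30 mm from where it lay (distance of paint_tube from where it was at the start of the episode above 0.03 m).
It fails at once if the eraser is pushed more than 30 mm from where it lay (distance of eraser from where it was at the start of the episode above 0.03 m).
It fails at once if the large jar is tipped by more than 35 degrees (angle between large_jar's own z axis and vertical above 0.61 rad).
It fails at once if the small jar is tipped by more than 35 degrees (angle between small_jar's own z axis and vertical above 0.61 rad).
It also fails if it takes over 99 s, if anything falls off the work surface, if the arm or the gripper's body presses on something with over 40 N, if the wrist force passes 120 N, or if a joint passes its speed limit or range.

## Working session

There is one attempt and no reset: what is moved stays moved. The work goes in short steps, Python scripts to look and compute and a shell command to move; the robot and the scene stay as the last step left them, time stands still between calls to the robot, and variables do not carry over. Pictures are saved under pics/ and viewed, at most 14 in all, crops included, and the job is handed in when it is done.

```bash
ls; mkdir -p pics; python3 - <<'E'
from bench import *
import cv2
for n in("top","side"):
    s=snapshot(n); cv2.imwrite(f"pics/{n}0.png",s["img"][:,:,::-1]); print(n,s["fx"],s["cx"],s["cy"],s["dist"],s["extrinsics"])
print(sense())
E
```

```text
pics
top 431.57543465276615 279.9082908042551 216.92370728364205 [-0.00762197  0.          0.          0.          0.        ] [[ 2.21913584e-02 -9.82243319e-01  1.86294406e-01  3.93540877e+02]
 [-9.99383924e-01 -2.68625260e-02 -2.25870973e-02  2.79072284e-01]
 [ 2.71903637e-02 -1.85678396e-01 -9.82234299e-01  7.98956580e+02]
 [ 0.00000000e+00  0.00000000e+00  0.00000000e+00  1.00000000e+00]]
side 484.2767950642956 280.3409862415057 211.11424416693453 [0.0037986 0.        0.        0.        0.       ] [[-9.99797910e-01  1.92019565e-02  5.95189128e-03  5.16124201e+02]
 [ 4.36701996e-03  4.96445185e-01 -8.68057088e-01  7.56180277e+02]
 [-1.96231822e-02 -8.67855670e-01 -4.96428713e-01  4.80088129e+02]
 [ 0.00000000e+00  0.00000000e+00  0.00000000e+00  1.00000000e+00]]
{'time': 0.1, 'joint_pos': array([ 6.12270480e+01,  7.51302732e+00,  8.53237373e+01,  1.86229784e-03,
        8.72640961e+01, -4.89204441e+00]), 'qd': array([-0.11866266, -0.10305358, -0.17516002, -0.1376909 , -0.12218025,
       -0.07996717]), 'joint_efforts': array([ 1.36351759e-03, -5.70955610e+01, -5.01940513e+01, -1.64196354e-04,
        8.14756961e-03,  8.42943132e-05]), 'tool_pos': array([242.76317977, 548.46144446, 403.71898751]), 'tcp_rot': array([-1.79899665e+02, -1.04544939e-02,  1.56118993e+02]), 'ft_force': array([ 0.00067588, -0.28274914, -0.18316481]), 'wrist_torque': array([ 0.0028879 , -0.00844525,  0.01430641]), 'grip_force': 0.0, 'finger_gap': 85.4840262156079}
```

View pics/top0.png

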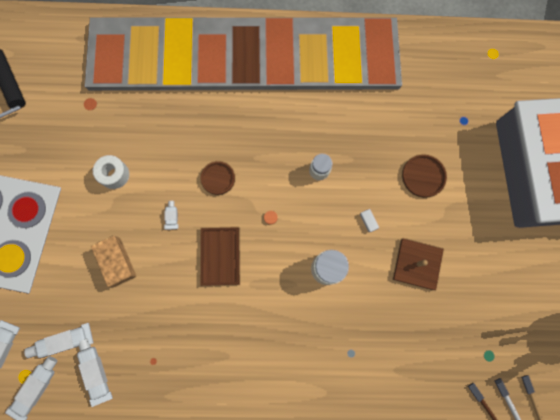

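View pics/side0.png

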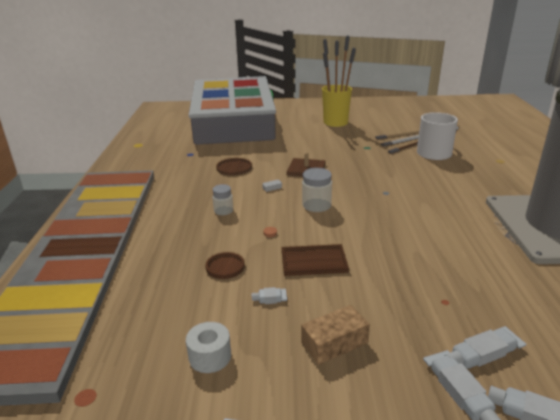

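The top view shows the large jar (331,267), small jar (321,164), tape (109,172), cork (113,262), tray (220,257), small cup (218,179), large cup (424,176), post base (418,264), tube (170,215) and eraser (370,220). The side view shows the same items, all unobstructed.

```bash
cat > h.py <<'E'
from bench import *
import cv2, numpy as np
def snap(n): return snapshot(n)
def pt(s,u,v,z):
    K=np.array([[s["fx"],0,s["cx"]],[0,s["fy"],s["cy"]],[0,0,1]])
    p=cv2.undistortPoints(np.array([[[u,v]]],float),K,np.array(s["dist"]))[0,0]
    E=s["extrinsics"]; d=E[:3,:3]@[p[0],p[1],1]; o=E[:3,3]
    return (o+d*(z-o[2])/d[2])[:2]
def big(m,k=3):
    c,_=cv2.findContours(m.astype(np.uint8),cv2.RETR_EXTERNAL,cv2.CHAIN_APPROX_NONE)
    return max(c,key=cv2.contourArea)
E
python3 - <<'E'
from h import *
s=snap("top"); im=s["img"]; hsv=cv2.cvtColor(im,cv2.COLOR_RGB2HSV)
W=dict(lj=(331,267,'l'),sj=(321,164,'l'),tape=(109,172,'l'),cork=(113,262,'c'),tray=(220,257,'d'),sc=(218,179,'d'),lc=(424,176,'d'),post=(418,264,'d'))
tiles=[]
for n,(u,v,k) in W.items():
    c=cv2.cvtColor(im[v-35:v+35,u-35:u+35],cv2.COLOR_RGB2BGR)
    H=hsv[v-35:v+35,u-35:u+35].astype(int)
    m={'l':H[...,1]<70,'d':(H[...,2]<110)&(H[...,1]>90)&(H[...,0]<12),'c':(H[...,0]<13)}[k]
    print(n,H[35,35],H[2,2],H[5,35])
    t=cv2.resize(c,(200,200),interpolation=cv2.INTER_CUBIC)
    M=cv2.resize(m.astype(np.uint8),(200,200),interpolation=0)
    cs,_=cv2.findContours(M,cv2.RETR_LIST,cv2.CHAIN_APPROX_NONE)
    cv2.drawContours(t,cs,-1,(0,255,0),1); tiles.append(t)
cv2.imwrite("pics/m1.png",np.vstack([np.hstack(tiles[:4]),np.hstack(tiles[4:])]))
E
```

```text
lj [108  19 171] [ 17 119 188] [ 17 118 182]
sj [109  17 165] [ 17 119 178] [ 17 119 169]
tape [ 17  95 126] [ 16 117 172] [ 17 120 183]
cork [ 15 131 194] [ 17 118 186] [ 17 119 175]
tray [ 10 151  98] [ 17 121 196] [ 15 125 139]
sc [ 10 149 111] [ 17 119 187] [ 17 118 184]
lc [ 11 150 102] [ 17 120 181] [ 17 120 187]
post [ 17 111  85] [ 16 120 198] [ 16 119 195]
```

View pics/m1.png

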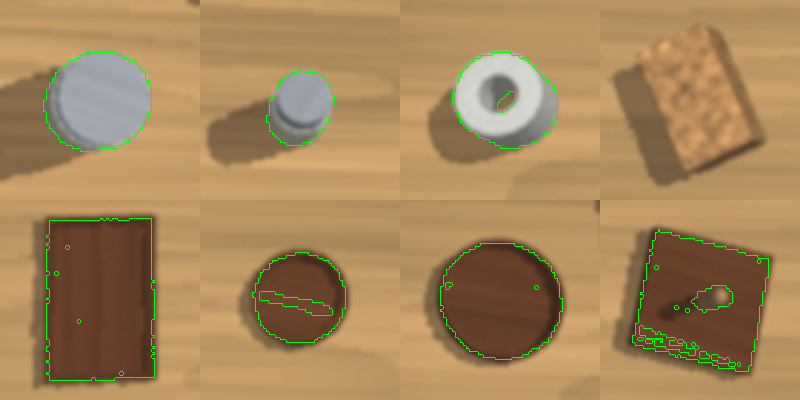

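Masks for the holders are tight; the lids, tape top and cork need thresholding to the top face only.

```bash
cat > meas.py <<'E'
from h import *
def run(name="pics/m2.png"):
    s=snap("top"); im=s["img"]; hsv=cv2.cvtColor(im,cv2.COLOR_RGB2HSV)
    W=dict(lj=(331,267,'l',70),sj=(321,164,'l',50),tape=(109,172,'t',36),cork=(113,262,'c',35),tray=(220,257,'d',10),sc=(218,179,'d',10),lc=(424,176,'d',10),post=(418,264,'d',12))
    F=4; tiles=[]; out={}
    for n,(u,v,k,z) in W.items():
        c=cv2.resize(im[v-25-10:v+35,u-35:u+35],None,fx=F,fy=F,interpolation=cv2.INTER_CUBIC)
        H=cv2.cvtColor(c,cv2.COLOR_RGB2HSV).astype(int)
        if k=='c':
            B=cv2.GaussianBlur(cv2.cvtColor(c,cv2.COLOR_RGB2LAB),(0,0),7).astype(int); m=(B[...,1]>B[5:20,5:20,1].mean()+2.5)&(B[...,0]>125)
        else: m={'l':(H[...,1]<50)&(H[...,2]>142),'d':(H[...,2]<125)&(H[...,1]>125)&(H[...,0]<13.5),'t':(H[...,1]<50)&(H[...,2]>185)}[k]
        m=cv2.morphologyEx(m.astype(np.uint8),cv2.MORPH_OPEN,np.ones((9,9)))
        h=cv2.convexHull(big(m)); t=c[:,:,::-1].copy(); cv2.drawContours(t,[h],-1,(0,255,0),1)
        P=np.array([pt(s,(x+.5)/F-.5+u-35,(y+.5)/F-.5+v-35,z) for x,y in h[:,0]],np.float32)
        (cx,cy),r=cv2.minEnclosingCircle(P); R=cv2.minAreaRect(P); M=cv2.moments(P.reshape(-1,1,2))
        out[n]=(M["m10"]/M["m00"],M["m01"]/M["m00"])
        a=2*np.sqrt(cv2.contourArea(P)/np.pi)
        print(n,"centroid",np.round(out[n],1),"eqd",round(a,1),"rect",np.round(R[0],1),np.round(R[1],1),round(R[2],1))
        tiles.append(cv2.resize(t,(200,200)))
    cv2.imwrite(name,np.vstack([np.hstack(tiles[:4]),np.hstack(tiles[4:])]))
    for n,u,v in(("tube",170,215),("eraser",370,220),("posttip",425,263)): print(n,pt(s,u,v,44 if n[0:2]=="po" else 7))
if __name__=="__main__": run()
E
python3 meas.py
```

```text
lj centroid [ 450.2 -106.4] eqd 55.4 rect [ 449.4 -106.4] [56.5 53.9] 0.4
sj centroid [638.4 -91.7] eqd 34.7 rect [638.7 -91.2] [33.6 35.1] 1.8
tape centroid [618.6 297.5] eqd 53.9 rect [618.5 297.1] [53.4 53.6] 5.9
cork centroid [453.8 276.6] eqd 64.6 rect [454.4 276.3] [76.8 44.8] 27.1
tray centroid [468.3  90.8] eqd 95.9 rect [468.3  90.7] [104.5  69.8] 2.9
sc centroid [615.5 102.1] eqd 63.9 rect [615.4 102.3] [64.1 63.1] 2.4
lc centroid [ 631.7 -292.1] eqd 84.0 rect [ 631.8 -292.2] [83.  84.7] 10.1
post centroid [ 462.2 -273.5] eqd 89.1 rect [ 462.2 -273.5] [79.6 79.2] 76.5
tube [541.79871836 186.31749985]
eraser [ 542.49600563 -187.18188765]
posttip [ 461.05481356 -274.78030849]
```

View pics/m2.png

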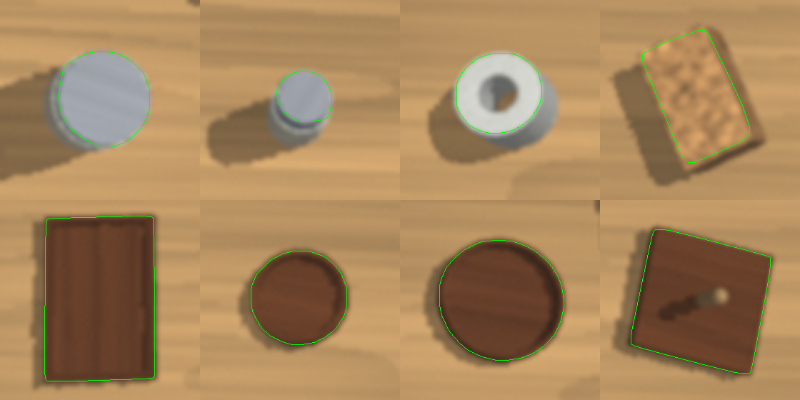

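```bash
cat > go.py <<'E'
import sys
from h import *
from scipy.spatial.transform import Rotation as R
# go.py x y zgrasp [yaw]: shift in tool axes (units 0.1 m) from the pose, and turn in 60 deg units
s=sense(); a=[float(v) for v in sys.argv[1:]]
q=R.from_euler("xyz",s["tcp_rot"],degrees=True)
d=q.inv().apply(np.array([a[0],a[1],a[2]+155])-s["tool_pos"])/100
print("shift",np.round(d,3))
if len(a)>3: print("turn",np.round((q.inv()*R.from_euler("xyz",[180,0,a[3]],degrees=True)).as_rotvec(degrees=True)/60,3))
print("t",s["time"],"gp",np.round(s["tool_pos"]-[0,0,155],1),np.round(s["tcp_rot"],1),"F",np.round(s["ft_force"],1),"gap",round(s["finger_gap"],1),round(s["grip_force"],1))
E
python3 -m jog '0 0 0 0 0 -0.17 -1;0 0 0 0 0 -0.17 -1;0 0 0 0 0 -0.17 -1;0 0 0 0 0 -0.17 -1;0 0 0 0 0 -0.17 -1' 40
python3 go.py 454 276.5 120 207.1
```

```text
time: 0.82
tool_pos: [242.9, 548.6, 404.4]
tcp_rot: [-180.0, -0.0, -152.5]
ft_force: [1.1, 0.1, 0.3]
finger_gap: 85.2
grip_force: 0.0
shift [-0.62  -3.387  1.295]
turn [-0.    -0.     0.006]
t 0.825 gp [242.9 548.6 249.4] [-180.    -0.  -152.5] F [1.1 0.1 0.3] gap 85.2 0.0
```

```bash
python3 -m jog '-0.09 -0.48 0.18 0 0 0 -1;-0.09 -0.48 0.18 0 0 0 -1;-0.09 -0.48 0.18 0 0 0 -1;-0.09 -0.48 0.18 0 0 0 -1' >/dev/null; python3 -m jog '-0.09 -0.48 0.18 0 0 0 -1;-0.09 -0.48 0.18 0 0 0 -1;-0.08 -0.5 0.2 0 0 0 -1;0 0 0 0 0 0 -1'; python3 go.py 454 276.5 27 207.1
```

```text
time: 1.82
tool_pos: [453.0, 273.1, 274.6]
tcp_rot: [-180.0, -0.2, -153.1]
ft_force: [-0.1, 0.8, 0.1]
finger_gap: 85.7
grip_force: 0.0
shift [-0.028  0.027  0.926]
turn [-0.001 -0.003 -0.004]
t 1.825 gp [453.  273.1 119.6] [-180.    -0.2 -153.1] F [-0.1  0.8  0.1] gap 85.7 0.0
```

```bash
python3 -m jog '-0.02 0.03 0.3 0 0 0 -1;0 0 0.3 0 0 0 -1;0 0 0.25 0 0 0 -1;0 0 0.08 0 0 0 -1;0 0 0 0 0 0 -1'; python3 go.py 454 276.5 27 207.1; python3 -m jog '0 0 0 0 0 0 1;0 0 0 0 0 0 1;0 0 0 0 0 0 1;0 0 0 0 0 0 1;0 0 0 0 0 0 1' 40;python3 go.py 454 276.5 27 207.1
```

```text
time: 2.45
tool_pos: [452.3, 280.1, 183.8]
tcp_rot: [180.0, -0.0, -152.9]
ft_force: [0.4, 0.2, 1.3]
finger_gap: 85.6
grip_force: 0.0
shift [ 0.001 -0.04   0.018]
turn [ 0.    -0.     0.001]
t 2.45 gp [452.3 280.1  28.8] [ 180.    -0.  -152.9] F [0.4 0.2 1.3] gap 85.6 0.0
time: 3.08
tool_pos: [453.2, 280.0, 184.9]
tcp_rot: [180.0, 0.1, -152.9]
ft_force: [-0.7, -0.1, 5.9]
finger_gap: 44.4
grip_force: 41.9
shift [ 0.008 -0.035  0.029]
turn [0.    0.002 0.   ]
t 3.075 gp [453.2 280.   29.9] [ 1.800e+02  1.000e-01 -1.529e+02] F [-0.7 -0.1  5.9] gap 44.4 41.9
```

```bash
python3 -m jog '0 0 -0.3 0 0 0.14 1;0 0 -0.4 0 0 0.13 1;0 0 -0.2 0 0 0.13 1;0 0 0 0 0 0 1'; python3 go.py 468.3 90.8 100 182.9
```

```text
time: 3.58
tool_pos: [453.4, 280.0, 275.8]
tcp_rot: [179.9, 0.2, -176.8]
ft_force: [-0.3, -0.3, -0.3]
finger_gap: 44.4
grip_force: 41.1
shift [-0.044 -1.898  0.205]
turn [0.002 0.004 0.004]
t 3.575 gp [453.4 280.  120.8] [ 179.9    0.2 -176.8] F [-0.3 -0.3 -0.3] gap 44.4 41.1
```

```bash
python3 -m jog '-0.01 -0.47 0.05 0 0 0 1;-0.01 -0.47 0.05 0 0 0 1;-0.01 -0.47 0.05 0 0 0 1;-0.01 -0.49 0.05 0 0 0 1;0 0 0 0 0 0 1'; python3 go.py 468.3 90.8 34.5 182.9
```

```text
time: 4.2
tool_pos: [466.1, 87.4, 251.6]
tcp_rot: [-180.0, -0.2, -176.9]
ft_force: [-0.4, 0.1, -0.5]
finger_gap: 44.3
grip_force: 41.3
shift [-0.025  0.034  0.621]
turn [-0.001 -0.003  0.003]
t 4.2 gp [466.1  87.4  96.6] [-180.    -0.2 -176.9] F [-0.4  0.1 -0.5] gap 44.3 41.3
```

```bash
python3 -m jog '-0.02 0.01 0.25 0 0 0 1;0 0 0.2 0 0 0 1;0 0 0.1 0 0 0 1;0 0 0 0 0 0 1'; python3 go.py 468.3 90.8 34 182.9
```

```text
time: 4.7
tool_pos: [468.1, 91.7, 197.5]
tcp_rot: [180.0, -0.1, -176.8]
ft_force: [0.9, -0.1, -0.4]
finger_gap: 44.1
grip_force: 41.3
shift [-0.001 -0.009  0.085]
turn [ 0.    -0.002  0.005]
t 4.7 gp [468.1  91.7  42.5] [ 1.800e+02 -1.000e-01 -1.768e+02] F [ 0.9 -0.1 -0.4] gap 44.1 41.3
```

```bash
python3 -m jog '0 0 0.06 0 0 0 1;0 0 0.02 0 0 0 1;0 0 0 0 0 0 1'; python3 go.py 468.3 90.8 34 182.9
```

```text
time: 5.08
tool_pos: [468.9, 91.3, 190.9]
tcp_rot: [180.0, 0.0, -176.9]
ft_force: [0.5, -0.0, -1.0]
finger_gap: 44.1
grip_force: 41.3
shift [ 0.006 -0.004  0.019]
turn [0.    0.    0.004]
t 5.075 gp [468.9  91.3  35.9] [ 180.     0.  -176.9] F [ 0.5 -0.  -1. ] gap 44.1 41.3
```

```bash
python3 -m jog '0 0 0.02 0 0 0 1;0 0 0 0 0 0 1'; python3 -m jog '0 0 0 0 0 0 -1;0 0 0 0 0 0 -1;0 0 0 0 0 0 -1;0 0 0 0 0 0 -1' |tail -2;python3 -m jog '0 0 -0.3 0 0 0.17 -1;0 0 -0.4 0 0 0.17 -1;0 0 -0.2 0 0 0.17 -1;0 0 0 0 0 0.17 -1;0 0 0 0 0 0.17 -1' >/dev/null;  python3 -m jog '0 0 0 0 0 0.17 -1;0 0 0 0 0 0.17 -1;0 0 0 0 0 0.17 -1;0 0 0 0 0 0.17 -1;0 0 0 0 0 0 -1';python3 go.py 618.6 297.5 110 90
```

```text
time: 5.32
tool_pos: [469.3, 91.3, 189.9]
tcp_rot: [-180.0, 0.0, -176.9]
ft_force: [-5.2, -0.4, 9.8]
finger_gap: 44.1
grip_force: 42.6
finger_gap: 85.5
grip_force: 0.0
time: 7.08
tool_pos: [468.8, 91.2, 278.6]
tcp_rot: [-180.0, 0.0, 91.4]
ft_force: [0.9, -0.9, 0.7]
finger_gap: 85.7
grip_force: 0.0
shift [2.026 1.547 0.136]
turn [-0.     0.     0.023]
t 7.075 gp [468.8  91.2 123.6] [-180.     0.    91.4] F [ 0.9 -0.9  0.7] gap 85.7 0.0
```

```bash
python3 -m jog '0.4 0.31 0.02 0 0 0.02 -1;0.4 0.31 0.02 0 0 0 -1;0.4 0.31 0.02 0 0 0 -1;0.4 0.31 0.02 0 0 0 -1;0.42 0.31 0.02 0 0 0 -1'>/dev/null; python3 -m jog '0 0 0 0 0 0 -1;0 0 0 0 0 0 -1;0 0 0 0 0 0 -1' >/dev/null; python3 go.py 618.6 297.5 20 90
```

```text
shift [ 0.042 -0.037  0.942]
turn [0.    0.    0.003]
t 8.075 gp [622.3 293.3 114.2] [180.    0.   90.2] F [-0.5 -0.1 -0.6] gap 85.3 0.0
```

```bash
python3 -m jog '0.04 -0.04 0.3 0 0 0 -1;0 0 0.3 0 0 0 -1;0 0 0.25 0 0 0 -1;0 0 0.09 0 0 0 -1;0 0 0 0 0 0 -1'>/dev/null; python3 go.py 618.6 297.5 20 90; python3 -m jog '0 0 0 0 0 0 1;0 0 0 0 0 0 1;0 0 0 0 0 0 1;0 0 0 0 0 0 1' 40 >/dev/null;python3 go.py 618.6 297.5 20 90;  python3 -m jog '0 0 -0.3 0 0 0 1;0 0 -0.4 0 0 0 1;0 0 -0.4 0 0 0 1;0 0 0 0 0 0 1;0 0 0 0 0 0 1'>/dev/null; python3 go.py 462.2 -273.5 120 90;
```

```text
shift [-0.001  0.002 -0.   ]
turn [-0.     0.     0.002]
t 8.7 gp [618.4 297.6  20. ] [-180.     0.    90.1] F [ 0.7 -1.5 -0.2] gap 85.5 0.0
shift [-0.01  -0.008  0.017]
turn [ 0.003 -0.001  0.002]
t 9.2 gp [619.4 298.5  21.7] [ 1.798e+02 -1.000e-01  9.010e+01] F [0.1 0.  6. ] gap 54.3 43.0
shift [-5.713 -1.574  0.095]
turn [-0.     0.     0.002]
t 9.825 gp [618.4 298.2 129.4] [-180.     0.    90.1] F [-0.1  0.3 -2.5] gap 54.5 42.5
```

```bash
python3 -m jog '-0.48 -0.13 0 0 0 0 1;-0.48 -0.13 0 0 0 0 1;-0.48 -0.13 0 0 0 0 1;-0.48 -0.13 0 0 0 0 1;-0.48 -0.13 0 0 0 0 1'>/dev/null;python3 -m jog '-0.48 -0.13 0 0 0 0 1;-0.48 -0.13 0 0 0 0 1;-0.48 -0.13 0 0 0 0 1;-0.48 -0.13 0 0 0 0 1;-0.48 -0.13 0 0 0 0 1'>/dev/null;python3 -m jog '-0.45 -0.13 0 0 0 0 1;-0.45 -0.13 0 0 0 0 1;0 0 0 0 0 0 1;0 0 0 0 0 0 1' >/dev/null; python3 go.py 462.2 -273.5 75 90
python3 - <<'E'
from h import *
s=snap("top");a=s["img"][190:330,340:500];s=snap("side");b=s["img"][60:270,200:400]
cv2.imwrite("pics/p1.png",np.hstack([cv2.resize(a,(480,420)),cv2.resize(b,(320,420))])[:,:,::-1])
E
```

```text
shift [-0.02  -0.009  0.531]
turn [-0.002 -0.002  0.001]
t 11.575 gp [ 463.2 -271.6  128.1] [-1.799e+02 -1.000e-01  9.010e+01] F [-0.5  0.7  0.1] gap 54.0 42.5
```

View pics/p1.png

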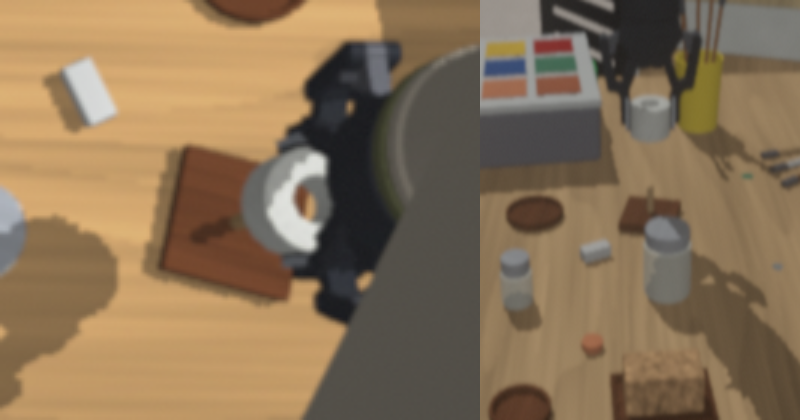

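The tape is held level above the base, with the post just left of it in the top crop. The cork sits in its tray.

```bash
python3 -m jog '-0.02 -0.01 0.3 0 0 0 1;0 0 0.22 0 0 0 1;0 0 0 0 0 0 1;0 0 0 0 0 0 1'>/dev/null; python3 go.py 461.8 -274 33 90
python3 - <<'E'
from h import *
s=snap("top");a=s["img"][190:330,340:500];s=snap("side");b=s["img"][130:235,250:350]
cv2.imwrite("pics/p2.png",np.hstack([cv2.resize(a,(400,350)),cv2.resize(b,(400,350))])[:,:,::-1])
E
```

```text
shift [-0.003 -0.015  0.455]
turn [0.001 0.    0.003]
t 12.175 gp [ 463.3 -273.6   78.5] [180.    0.   90.2] F [ 0.2  1.  -0.2] gap 54.2 42.5
```

View pics/p2.png

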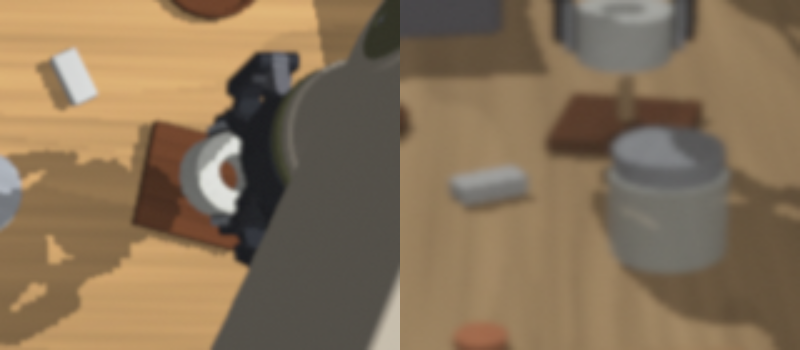

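In the side crop the roll (centre x≈625) is right above the post (x≈625), so I lower it.

```bash
python3 -m jog '0 -0.01 0.12 0 0 0 1;0 0 0.12 0 0 0 1;0 0 0 0 0 0 1'; python3 go.py 461.8 -274 33 90;
```

```text
time: 12.65
tool_pos: [460.9, -273.6, 206.8]
tcp_rot: [-179.8, -0.1, 90.1]
ft_force: [0.3, -0.1, 0.4]
finger_gap: 54.3
grip_force: 42.5
shift [-0.004  0.009  0.188]
turn [-0.003 -0.002  0.002]
t 12.65 gp [ 460.9 -273.6   51.8] [-1.798e+02 -1.000e-01  9.010e+01] F [ 0.3 -0.1  0.4] gap 54.3 42.5
```

```bash
python3 -m jog '0 0 0.12 0 0 0 1;0 0 0.03 0 0 0 1;0 0 0 0 0 0 1'; python3 -m jog '0 0 0.02 0 0 0 1;0 0 0 0 0 0 1'
```

```text
time: 13.02
tool_pos: [461.6, -274.0, 193.2]
tcp_rot: [-180.0, -0.0, 90.1]
ft_force: [-0.1, 0.3, -1.1]
finger_gap: 53.6
grip_force: 42.5
time: 13.28
tool_pos: [461.8, -274.1, 191.8]
tcp_rot: [180.0, 0.0, 90.1]
ft_force: [-0.1, 0.6, -0.6]
finger_gap: 53.9
grip_force: 42.5
```

```bash
python3 -m jog '0 0 0.02 0 0 0 1;0 0 0 0 0 0 1' | sed -n '2p;4p'; python3 -m jog '0 0 0.02 0 0 0 1;0 0 0 0 0 0 1'| sed -n '2p;4p'
```

```text
tool_pos: [461.7, -274.1, 189.6]
ft_force: [-0.0, -0.2, -1.3]
tool_pos: [462.0, -274.3, 188.6]
ft_force: [-4.4, 2.1, 8.5]
```

```bash
python3 -m jog '0 0 0 0 0 0 -1;0 0 0 0 0 0 -1;0 0 0 0 0 0 -1;0 0 0 0 0 0 -1' |tail -2;python3 -m jog '0 0 -0.2 0 0 0 -1;0 0 -0.4 0 0 0 -1;0 0 -0.4 0 0 0 -1;0 0 0 0 0 0 -1;0 0 0 0 0 0 -1' >/dev/null;python3 go.py 450.2 -106.4 125 90
```

```text
finger_gap: 85.3
grip_force: 0.0
shift [ 1.676 -0.11   0.072]
turn [-0.    -0.     0.002]
t 14.9 gp [ 461.6 -274.   132.2] [-180.    -0.    90.1] F [-0.1  0.6  0.2] gap 85.1 0.0
```

```bash
python3 -m jog '0.42 -0.03 0 0 0 0 -1;0.42 -0.03 0 0 0 0 -1;0.42 -0.03 0 0 0 0 -1;0.42 -0.02 0 0 0 0 -1;0 0 0 0 0 0 -1'>/dev/null;python3 -m jog '0 0 0 0 0 0 -1;0 0 0 0 0 0 -1' >/dev/null; python3 go.py 450.2 -106.4 31 90
python3 - <<'E'
from h import *
s=snap("side");b=s["img"][60:270,200:420]
cv2.imwrite("pics/p3.png",cv2.resize(b,(550,525))[:,:,::-1])
E
```

```text
shift [ 0.006 -0.     1.012]
turn [-0.001 -0.     0.001]
t 15.775 gp [ 450.3 -107.   132.2] [-179.9   -0.    90.1] F [-0.2 -0.2 -0.5] gap 85.5 0.0
```

View pics/p3.png

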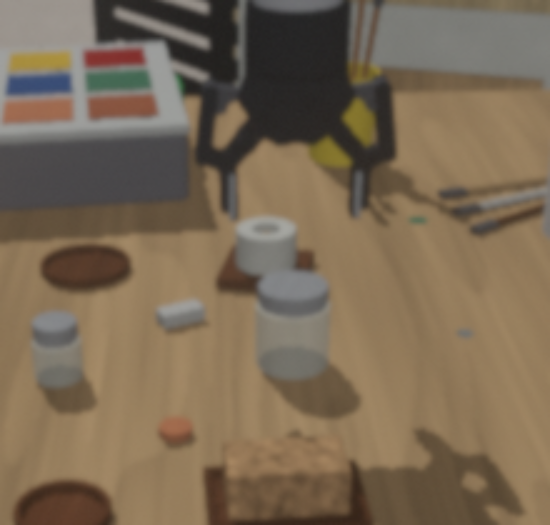

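The tape lies flat on its base. The fingers (x≈230 and 358) straddle the large jar (x≈293) evenly.

```bash
python3 -m jog '0.01 0 0.3 0 0 0 -1;0 0 0.3 0 0 0 -1;0 0 0.3 0 0 0 -1;0 0 0.11 0 0 0 -1;0 0 0 0 0 0 -1'>/dev/null; python3 go.py 450.2 -106.4 31 90; python3 -m jog '0 0 0 0 0 0 1;0 0 0 0 0 0 1;0 0 0 0 0 0 1;0 0 0 0 0 0 1' 60 >/dev/null;python3 go.py 450.2 -106.4 31 90;  python3 -m jog '0 0 -0.2 0 0 0 1;0 0 -0.35 0 0 0 1;0 0 -0.35 0 0 0 1;0 0 0 0 0 0 1;0 0 0 0 0 0 1'>/dev/null; python3 go.py 631.7 -292.1 120 90
```

```text
shift [-0.009  0.001  0.003]
turn [-0.001 -0.     0.001]
t 16.45 gp [ 450.1 -105.5   31.3] [-179.9   -0.    90.1] F [-0.5 -0.1  1.3] gap 85.6 0.0
shift [-0.009 -0.011  0.024]
turn [0.002 0.001 0.002]
t 16.95 gp [ 451.3 -105.5   33.4] [1.799e+02 1.000e-01 9.010e+01] F [-0.8  0.7  5.5] gap 59.1 64.5
shift [-1.875  1.812  0.01 ]
turn [-0.    -0.     0.002]
t 17.575 gp [ 450.1 -105.   121.1] [-180.    -0.    90.1] F [-0.6  0.  -2.7] gap 59.0 65.2
```

```bash
python3 -m jog '-0.26 0.26 0 0 0 0 1;-0.26 0.26 0 0 0 0 1;-0.27 0.26 0 0 0 0 1;-0.27 0.26 0 0 0 0 1;-0.27 0.26 0 0 0 0 1'>/dev/null;python3 -m jog '-0.27 0.26 0 0 0 0 1;-0.27 0.26 0 0 0 0 1;0 0 0 0 0 0 1;0 0 0 0 0 0 1;0 0 0 0 0 0 1' >/dev/null; python3 go.py 631.7 -291.1 50 90
```

```text
shift [-0.003 -0.004  0.709]
turn [-0.001 -0.001  0.003]
t 18.825 gp [ 632.2 -290.9  120.9] [-1.799e+02 -1.000e-01  9.020e+01] F [ 0.3 -0.5 -2.8] gap 58.8 65.7
```

```bash
python3 -m jog '0 0 0.3 0 0 0 1;0 0 0.3 0 0 0 1;0 0 0.14 0 0 0 1;0 0 0 0 0 0 1;0 0 0 0 0 0 1'>/dev/null; python3 go.py 631.7 -291.1 37 90
python3 - <<'E'
from h import *
a=snap("top")["img"][110:230,360:500];b=snap("side")["img"][90:200,160:300]
cv2.imwrite("pics/p4.png",np.hstack([cv2.resize(a,(400,343)),cv2.resize(b,(400,343))])[:,:,::-1])
E
```

```text
shift [ 0.009 -0.017  0.125]
turn [0.002 0.001 0.002]
t 19.45 gp [ 633.4 -291.9   49.5] [1.799e+02 1.000e-01 9.010e+01] F [ 0.1  0.5 -1.9] gap 58.9 65.7
```

View pics/p4.png

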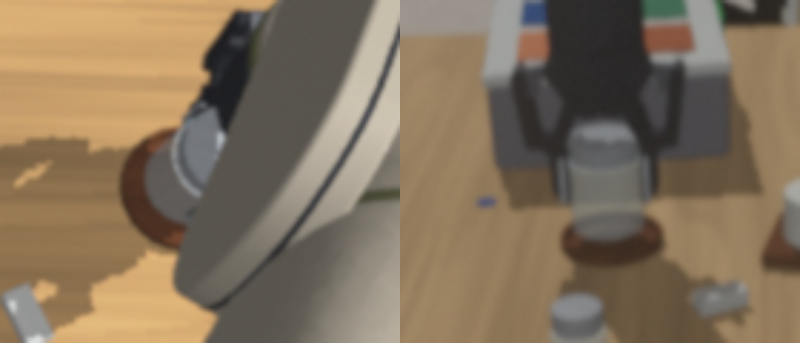

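The jar (side crop x≈607) hangs over the cup (x≈612), about 2–3 mm off, so I correct that and lower.

```bash
python3 -m jog '0 -0.02 0.08 0 0 0 1;0 0 0.02 0 0 0 1;0 0 0 0 0 0 1'| sed -n '2p;4p'; python3 -m jog '0 0 0.02 0 0 0 1;0 0 0 0 0 0 1'| sed -n '2p;4p'
```

```text
tool_pos: [630.7, -291.8, 192.5]
ft_force: [-0.4, 0.7, -1.4]
tool_pos: [631.0, -291.9, 192.4]
ft_force: [-5.6, 3.5, 10.4]
```

```bash
python3 -m jog '0 0 0 0 0 0 -1;0 0 0 0 0 0 -1;0 0 0 0 0 0 -1;0 0 0 0 0 0 -1' |tail -3;python3 -m jog '0 0 -0.2 0 0 0 -1;0 0 -0.4 0 0 0 -1;0 0 -0.3 0 0 0 -1;0 0 0 0 0 0 -1;0 0 0 0 0 0 -1' >/dev/null;python3 go.py 638.4 -91.7 125 90
```

```text
ft_force: [-0.1, 0.5, 0.2]
finger_gap: 85.1
grip_force: 0.0
shift [2.    0.081 0.012]
turn [0.001 0.    0.002]
t 21.3 gp [ 630.8 -291.7  126.2] [180.    0.   90.1] F [-0.2  0.  -1. ] gap 85.5 0.0
```

```bash
python3 -m jog '0.4 0.02 0 0 0 0 -1;0.4 0.02 0 0 0 0 -1;0.4 0.02 0 0 0 0 -1;0.4 0.02 0 0 0 0 -1;0.4 0 0 0 0 0 -1'>/dev/null;python3 -m jog '0 0 0 0 0 0 -1;0 0 0 0 0 0 -1' >/dev/null; python3 go.py 638.4 -91.7 26 90
python3 - <<'E'
from h import *
b=snap("side")["img"][60:270,150:370]
cv2.imwrite("pics/p5.png",cv2.resize(b,(550,525))[:,:,::-1])
E
```

```text
shift [0.002 0.006 0.986]
turn [-0.002  0.     0.002]
t 22.175 gp [638.  -91.9 124.6] [-179.9    0.    90.1] F [ 0.2 -0.2  0.1] gap 85.5 0.0
```

View pics/p5.png

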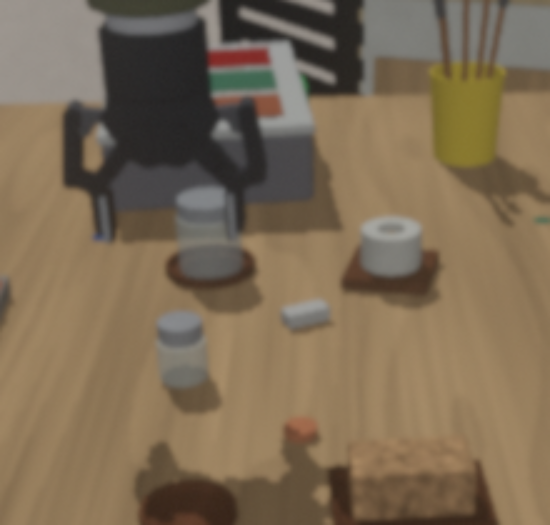

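The large jar stands upright in its cup, and the small jar (182,348) is below the gripper.

```bash
python3 -m jog '0 0 0.3 0 0 0 -1;0 0 0.3 0 0 0 -1;0 0 0.3 0 0 0 -1;0 0 0.08 0 0 0 -1;0 0 0 0 0 0 -1'>/dev/null; python3 go.py 638.4 -91.7 26 90; python3 -m jog '0 0 0 0 0 0 1;0 0 0 0 0 0 1;0 0 0 0 0 0 1;0 0 0 0 0 0 1;0 0 0 0 0 0 1' 45 >/dev/null;python3 go.py 638.4 -91.7 26 90;  python3 -m jog '0 0 -0.2 0 0 0 1;0 0 -0.3 0 0 0 1;0 0 -0.3 0 0 0 1;0 0 0 0 0 0 1;0 0 0 0 0 0 1'>/dev/null; python3 go.py 615.5 102.1 105 90
```

```text
shift [0.008 0.002 0.014]
turn [-0.001 -0.     0.001]
t 22.85 gp [638.2 -92.5  27.4] [-179.9   -0.    90.1] F [0.5 0.6 0.2] gap 85.3 0.0
shift [ 0.001 -0.007  0.032]
turn [0.002 0.001 0.002]
t 23.475 gp [639.1 -91.8  29.2] [179.9   0.   90.1] F [-1.7 -1.   6.7] gap 38.7 45.5
shift [ 1.938 -0.221  0.023]
turn [-0.001 -0.     0.002]
t 24.1 gp [638.1 -91.6 107.3] [-180.    -0.    90.1] F [ 0.3 -0.  -1.6] gap 38.6 45.4
```

Move to the small cup and stop a little above it (contact expected near gp z≈32.5).

```bash
python3 -m jog '0.38 -0.04 0 0 0 0 1;0.39 -0.04 0 0 0 0 1;0.39 -0.05 0 0 0 0 1;0.39 -0.05 0 0 0 0 1;0.39 -0.04 0 0 0 0 1'>/dev/null;python3 -m jog '0 0 0 0 0 0 1;0 0 0 0 0 0 1;0 0 0.3 0 0 0 1;0 0 0.3 0 0 0 1;0 0 0 0 0 0 1' >/dev/null; python3 -m jog '0 0 0 0 0 0 1'>/dev/null; python3 go.py 615.5 102.1 33 90
python3 - <<'E'
from h import *
a=snap("top")["img"][120:240,150:290];b=snap("side")["img"][190:300,160:300]
cv2.imwrite("pics/p6.png",np.hstack([cv2.resize(a,(400,343)),cv2.resize(b,(400,343))])[:,:,::-1])
E
```

```text
shift [ 0.006 -0.009  0.155]
turn [0.    0.    0.001]
t 25.475 gp [616.4 101.5  48.5] [180.    0.   90.1] F [ 0.8  0.1 -1.2] gap 38.3 45.5
```

View pics/p6.png

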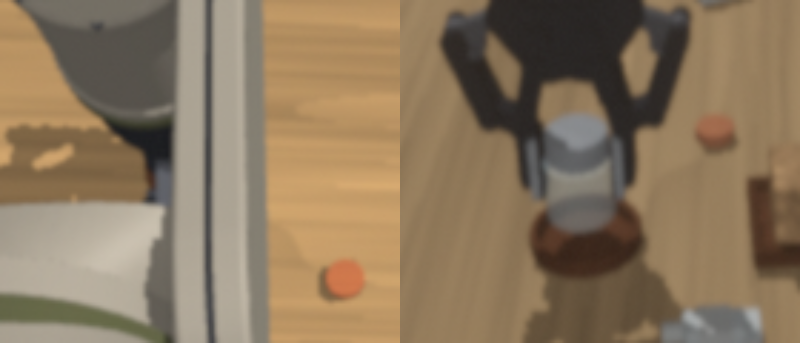

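The jar (x≈582) hangs nearly over the cup centre (x≈587), so I lower it with a small correction.

```bash
python3 -m jog '0 -0.02 0.1 0 0 0 1;0 0 0.02 0 0 0 1;0 0 0 0 0 0 1'| sed -n '2p;4p'; python3 -m jog '0 0 0.02 0 0 0 1;0 0 0 0 0 0 1'| sed -n '2p;4p'
```

```text
tool_pos: [613.7, 102.3, 190.3]
ft_force: [-0.4, -0.1, -1.3]
tool_pos: [613.9, 102.2, 188.6]
ft_force: [-0.0, -0.1, -1.7]
```

```bash
python3 -m jog '0 0.01 0.02 0 0 0 1;0 0 0 0 0 0 1'| sed -n '2p;4p'
```

```text
tool_pos: [615.3, 102.3, 188.2]
ft_force: [-5.8, -0.7, 9.5]
```

Contact: release, lift and check.

```bash
python3 -m jog '0 0 0 0 0 0 -1;0 0 0 0 0 0 -1;0 0 0 0 0 0 -1;0 0 0 0 0 0 -1' |tail -3;python3 -m jog '0 0 -0.2 0 0 0 -1;0 0 -0.4 0 0 0 -1;0 0 -0.4 0 0 0 -1;0.4 0 -0.4 0 0 0 -1;0.4 0 0 0 0 0 -1' >/dev/null;python3 -m jog '0.4 0 0 0 0 0 -1;0.4 0 0 0 0 0 -1;0.4 0 0 0 0 0 -1;0.4 0 0 0 0 0 -1;0 0 0 0 0 0 -1';python3 - <<'E'
from h import *
for n in("top","side"): cv2.imwrite(f"pics/{n}9.png",snap(n)["img"][:,:,::-1])
s=snap("top"); im=s["img"]; F=4
for n,u,v,z,lo,(cx,cy) in(("lj",424,176,74,142,(631.7,-292.1)),("sj",218,179,54,142,(615.5,102.1)),("tape",418,264,48,185,(462.2,-273.5))):
    # lid expected near projected cup; biggest grey blob around
    x0,y0=u-35,v-40
    c=cv2.resize(im[y0:y0+75,x0:x0+75],None,fx=F,fy=F,interpolation=cv2.INTER_CUBIC); H=cv2.cvtColor(c,cv2.COLOR_RGB2HSV)
    m=cv2.morphologyEx(((H[...,1]<50)&(H[...,2]>lo)).astype(np.uint8),cv2.MORPH_OPEN,np.ones((9,9)))
    h=cv2.convexHull(big(m)); P=np.array([pt(s,(x+.5)/F-.5+x0,(y+.5)/F-.5+y0,z) for x,y in h[:,0]],np.float32)
    M=cv2.moments(P.reshape(-1,1,2)); p=np.array([M["m10"],M["m01"]])/M["m00"]
    print(n,p.round(1),"off",(p-[cx,cy]).round(1),"d",round(2*np.sqrt(cv2.contourArea(P)/np.pi),1))
E
```

```text
ft_force: [-0.5, 0.9, 0.7]
finger_gap: 85.2
grip_force: 0.0
time: 28.2
tool_pos: [613.8, 345.1, 328.3]
tcp_rot: [179.9, -0.1, 90.3]
ft_force: [-0.5, -0.3, -0.0]
finger_gap: 85.7
grip_force: 0.0
lj [ 632.1 -292.9] off [ 0.4 -0.8] d 54.3
sj [616.3 102.1] off [ 0.8 -0. ] d 34.3
tape [ 462.8 -274.5] off [ 0.6 -1. ] d 52.5
```

View pics/top9.png

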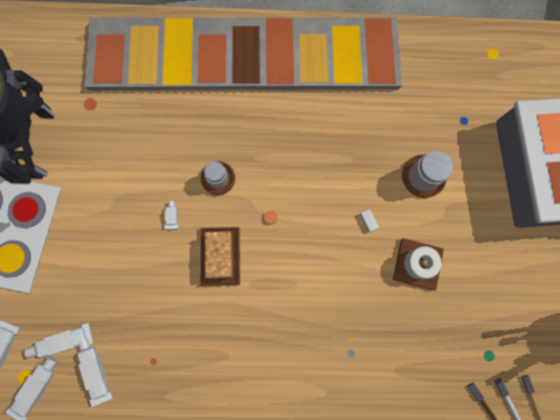

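View pics/side9.png

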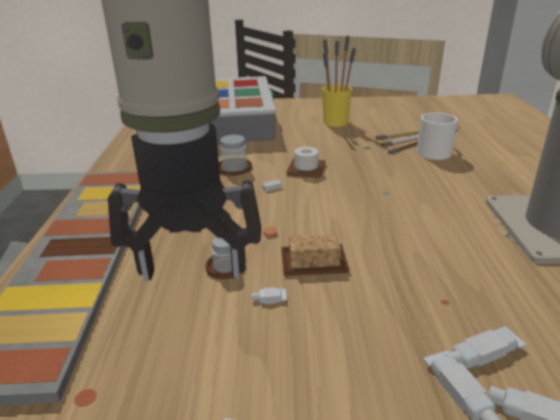

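Both views show all four items seated: small jar (217,177), large jar (430,170), tape (424,263) and cork (219,256), in top-view pixels. Measured offsets for the jars and tape are about 1 mm or less. The tube and eraser are in their original places and the gripper is clear.

```bash
python3 -c "
from bench import *
print(hand_in())"
```

```text
the job is handed in; nothing more can be done
None
```

The job is handed in: both jars, the tape roll and the cork block are seated in their holders and the paint tube and eraser are undisturbed, checked in the last camera views at 28 s; no verdict was returned.

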